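# Pin the phone fixture's end clamp, then hold the display open at the index

## Task

In the display-opening fixture, lock the phone's end clamp by taking the red-headed pin from the wooden block and pushing it down through the fork and the clamp bar's lug until its collar sits on the fork. Only then raise the display carrier by its handle bar until its yellow-lined pointer lines up with the red index on the quadrant, without swinging it well past: the index is set to the widest safe opening for this phone. Finish while still holding the carrier there, as it falls shut if let go, and leave the index and everything else as they are.

Things in the scene. Friction and masses are not known exactly. Their poses are not given: they have to be found in the camera images.
- red_pin_head (a point): grip centre of the loose clamp pin (30 g) standing in the block. Red knurled head 17 mm across, from 11 mm below to 14 mm above this point; under it a steel collar 19 mm across, 3 mm thick, underside 14 mm below this point; then the 8 mm shank, 26 mm long with a 3 mm tapered nose, tip 40 mm below this point. Grip the head's sides, tool pointing down. z axis: up along the pin
- blue_pin_head (a point): same point of a second, blue-headed pin of the same size in the block's other hole, 48 mm away: it belongs to another fixture and stays where it is.
- pin_block: fixed wooden block 84x34 mm, 32 mm high, with two holes on its long middle line, 24 mm either side of its centre; origin under its centre, x along its length. The pins' collars rest on its top, so lift a pin 30 mm to clear it.
- fork_hole (a point): centre of the fork's 9 mm hole in its top face, 42 mm above the desk; x from handle to hinge, y along the hinge, z up. The fork is the steel clevis (24x34 mm on top) at the fixture's right front corner seen from the handle. The hole runs down through top tine (8 mm), the clamp bar's lug (6 mm) and bottom tine. Pin home: collar on this face, head point 14 mm above it
- clamp_bar (a joint): angle of the end clamp's bar about its upright pivot, 113 mm behind the fork hole, rad: 0 when its lug is in line with the fork, about 0.013 at the start. A spring presses it outwards, so its lug stands 1.5 mm out of line; the pin's tapered nose draws it in. So the pin does not drop home by its weight: push it down with about 3 to 10 N
- carrier (a joint): angle of the display carrier (grey frame with black suction cups holding the phone's display, hinged on its far side), rad: 0 closed flat on the phone, growing as the handle end rises. The hinge is free (no stay): let go, it falls shut. Carrier and display weigh about 0.3 kg, about 1.5 N at the handle.
- carrier_handle (a point): middle of the carrier's handle, a round steel bar 10 mm thick, 71 mm free length between its arms, parallel to the hinge; 44 mm above the desk when closed, bare desk below it, 50 mm free between bar and frame, base plate (12 mm high) 38 mm behind it. x axis: handle to hinge; y along the bar. Pinched from above across the bar, it turns between the fingers as the carrier swings
- carrier_hinge (a point): middle of the carrier's hinge axis, 34 mm above the desk; y axis along the hinge, to the left seen from the handle. From here the handle bar is 152 mm in -x and 10 mm in +z of the carrier's own frame; raised by angle a it lies 152 cos(a) - 10 sin(a) mm in front of the hinge and 152 sin(a) + 10 cos(a) mm above it.
- carrier_pointer (a point): tip part of the carrier's pointer, a black arm with a yellow line on the carrier's left side (as seen from the handle), 100 mm from the hinge axis; x axis along the pointer, z the way it swings open.
- index (a joint): angle at which the red index is set on the white quadrant, rad, same zero and direction as the carrier's angle: the carrier is right when its angle equals this one. Somewhere between 0.7 and 1.15. Held by friction; not to be moved.
- index_tip (a point): point on the red index arm, which lies beside the pointer on the quadrant, 100 mm from the hinge axis; x axis along the arm, z the way the carrier opens.
- flux_jar: glass flux jar with an orange lid, 52x51x68 mm, a loose bystander; origin at the centre of its underside
- polish_bottle: small polish bottle with a black cap, 25x25x71 mm, a loose bystander; origin at the centre of its underside
- old_phone: old phone in a teal case, 118x62x9 mm, a loose bystander; origin at the centre of its underside
- tweezers: black tweezers, 20x123x8 mm, a loose bystander; origin at the centre of its underside
- wash_bottle: grey wash bottle with a blue nozzle, 54x54x128 mm, a loose bystander; origin at the centre of its underside
- paste_tin: flat round paste tin, 60x60x17 mm, a loose bystander; origin at the centre of its underside

How it is judged:
On the way, in this order (a step that is already met when the one before it is completed fails the run):
1. the red pin is pushed home: its collar sits on the fork (horizontal distance between red_pin_head and fork_hole below 0.004 m and z of red_pin_head in the frame of fork_hole between 0.0115 and 0.016 m and angle between the z axis of red_pin_head and the z axis of fork_hole, either way round below 0.12 rad), for 0.2 s.
2. the carrier is held at the red index (angle between the x axis of carrier_pointer and the x axis of index_tip, either way round below 0.07 rad and value of joint carrier above 0.4 rad and velocity of joint carrier between -0.08 and 0.08 rad/s and contact force between the fingers and carrier above 0.3 N), for 0.3 s.
At the end, for the whole second after the job is handed in: the red pin is home in the fork (collar within 2 mm of its top, upright), and the robot's fingers hold the carrier still with its pointer within 4 degrees of the red index (all of step 1 and all of step 2); the arm keeps its last pose, push and grip.
It fails at once if the carrier is raised before the clamp is pinned (value of joint carrier above 0.12 rad and not (horizontal distance between red_pin_head and fork_hole below 0.004 m and z of red_pin_head in the frame of fork_hole between 0.0115 and 0.016 m and angle between the z axis of red_pin_head and the z axis of fork_hole, either way round below 0.12 rad)).
It fails at once if the carrier is swung well past the index (more than about 11 degrees) (z of carrier_pointer in the frame of index_tip above 0.02 m).
It fails at once if the carrier is dropped (velocity of joint carrier below -2.5 rad/s).
It fails at once if the red index is shifted (distance of index_tip from where it was at the start of the episode above 0.006 m).
It fails at once if a bystander or the blue pin is disturbed (moved more than 20 mm) (distance of any of blue_pin_head, flux_jar, polish_bottle, old_phone, tweezers, wash_bottle, paste_tin from where it was at the start of the episode above 0.02 m).
It also fails if it takes over 51 s, if anything falls off the work surface, if the arm or the gripper's body presses on something with over 40 N, if the wrist force passes 120 N, or if a joint passes its speed limit or range.

## Robot

A 7-joint arm with a two-finger parallel gripper is mounted at the origin on the work surface; the furniture and walls round the work are solid. World frame = base frame: x ahead of the robot, y to its left, z up, the work surface at z = 0. Lengths are in m, angles in rad, forces in N, time in s.
With the tool pointing down it reaches from about 0.4 to 0.85 m from the base axis. Payload 4.5 kg.
Tool frame: the origin (TCP) lies at the very end of the fingers, on their centre line; the grasp point (between the pads) lies 19 mm behind it; z points along the fingers, y is the line along which they close (so a half turn about z gives the same grasp; the last joint's range is limited). The gripper opens to 88 mm and grips with 3 to 60 N. Pads are 18 mm wide; open, the fingers measure 123 mm over their backs; the gripper's body (75 mm by 187 mm) begins 45 mm behind the grasp point.
Start: joints at [1.162, 0.689, -0.195, 1.565, 0.157, 0.902, -0.215], TCP at [0.268, -0.565, 0.239] pointing down, gripper open.
Joint ranges: [-3.01, 3.01], [-0.46, 2.08], [-1.47, 1.51], [0.13, 2.56], [-1, 4.14], [0.04, 2.09], [-2.66, 2.66]. Speed limits (rad/s): [2.57, 2.57, 3.14, 3.14, 3.14, 3.14, 3.14].

## Interface

Orientations are given as a unit quaternion [x, y, z, w].
In Python, from plant import get_state, snapshot, camera_model, r gives the robot as it stands.
- The arm moves only by the shell command python3 -m inch 'ROWS' [FORCE]. ROWS is text: rows parted by semicolons, each of 7 numbers parted by spaces: the opening, from -1 (shut) to 1 (fully open), then the shift along the tool's x, y, z in m, then the turn, a rotation vector about the tool's x, y, z in rad. A call has 1 to 20 rows; each row shifts and turns the commanded pose from where the row before left it, along the tool's axes as they then stand; what a row does not reach is not made up. A row lasts 1/12 s, in which the tool goes at most 41.7 mm and 7.16 degrees, less where a joint would pass 70% of its speed; a pose out of reach is approached as far as the arm can. A call is refused whole if a number of a shift passes 0.0417 or a number of a turn 0.125, either way. A call with a gripper value outside its range is refused whole. The fingers move at their own pace and stop on an object; FORCE is the grip in N (left out, the last holds). Time passes only in rows, so rows that do not move let the fingers close. It gives the time, the measured TCP pose, the force, the opening and the grip force at its end, in the units of the state.
- get_state(): the state, without advancing time (a new reading comes with each control period).
- snapshot(name): name is "scene" or "top" or "wrist"; returns (picture, depth): 480x640x3 uint8, red, green, blue; 480x640 float32, m along the optical axis (not along the pixel's ray), 0 where there is no reading.
- camera_model(name): a dict with "intrinsics" (3x3 intrinsics, pixels), "view" (4x4, takes a point from world to camera coordinates). Camera axes: x right, y down, z forward; pixel columns grow to the right and rows downward; lengths in m; the calibration is good to about 2 mm. The wrist camera is an equidistant fisheye: a pixel r from the principal point sees the ray r / f radians off the axis. A picture is of the moment at which its call begins: read the wrist's pose just before it. camera_model takes no time and is no camera call; for the wrist camera it gives the pose at the moment of the call.
- r.finish_job(): hands the job in; it is judged then, once.
The state is a dict: "clock": time; "q": joint angles; "qd": joint speeds; "joint_torque": joint torques, N m; "tool_pos": TCP position; "eef_rot": TCP orientation; "contact_force": force on the tool from outside, world axes, zero at the start; "moment": the same for the moment, N m; "opening": opening from 0.0 (shut) to 1.0 (fully open); "finger_force": force on a finger pad.
Only numpy, scipy, OpenCV 4.12 (cv2) and the standard library are available. Lean on these libraries where they do the work, as an engineer would, in place of code of your own. Each camera call takes 0.05 s, during which the arm holds its last target. There are 200 camera calls.

## Working session

There is one attempt and no reset: what is moved stays moved. The work goes in short steps, Python scripts to look and compute and a shell command to move; the robot and the scene stay as the last step left them, time stands still between calls to the robot, and variables do not carry over. Pictures are saved under pics/ and viewed, at most 10 in all, crops included, and the job is handed in when it is done.

```bash
mkdir -p pics; ls; python3 - <<'E'
from plant import *
import cv2
s=get_state();print({k:s[k] for k in('clock','tool_pos','eef_rot','opening','contact_force')})
for n in('scene','top'):
    p,d=snapshot(n);cv2.imwrite(f'pics/{n}.png',p[:,:,::-1]);
    import numpy as np
    np.savez(f'{n}.npz',p=p,d=d,**camera_model(n));print(camera_model(n))
E
```

```text
pics
{'clock': 0.0, 'tool_pos': array([ 0.26745023, -0.56417976,  0.23790567]), 'eef_rot': array([ 9.75588493e-01,  2.19604749e-01, -2.73240077e-04, -8.78783108e-04]), 'opening': 1.0002661531224755, 'contact_force': array([0.68404443, 0.16353385, 0.54190754])}
{'intrinsics': array([[538.14681477,   0.        , 319.9831501 ],
       [  0.        , 538.14681477, 236.59536442],
       [  0.        ,   0.        ,   1.        ]]), 'view': array([[-0.68025972, -0.73295751,  0.00447159,  0.23671016],
       [-0.37350521,  0.3413891 , -0.86252382,  0.33417274],
       [ 0.63066676, -0.58841037, -0.5059967 ,  0.53273019],
       [ 0.        ,  0.        ,  0.        ,  1.        ]])}
{'intrinsics': array([[592.90829789,   0.        , 319.37686659],
       [  0.        , 592.90829789, 234.91754412],
       [  0.        ,   0.        ,   1.        ]]), 'view': array([[ 0.02685064, -0.99963876,  0.00118087, -0.19830867],
       [-0.98696641, -0.02669772, -0.15869638,  0.56252715],
       [ 0.15867058,  0.00309562, -0.98732673,  1.09640269],
       [ 0.        ,  0.        ,  0.        ,  1.        ]])}
```

View pics/scene.png

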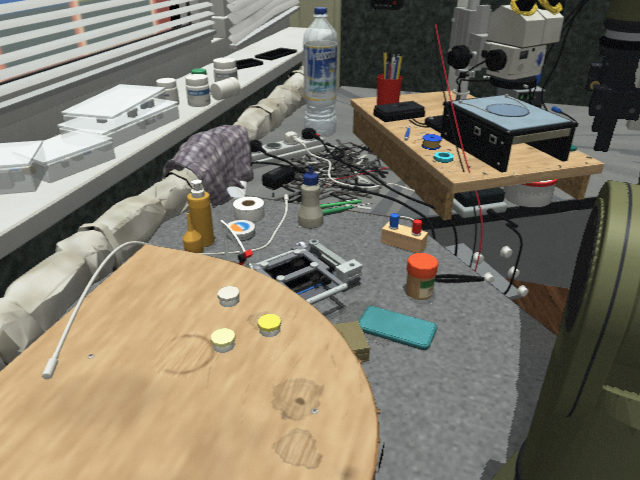

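View pics/top.png

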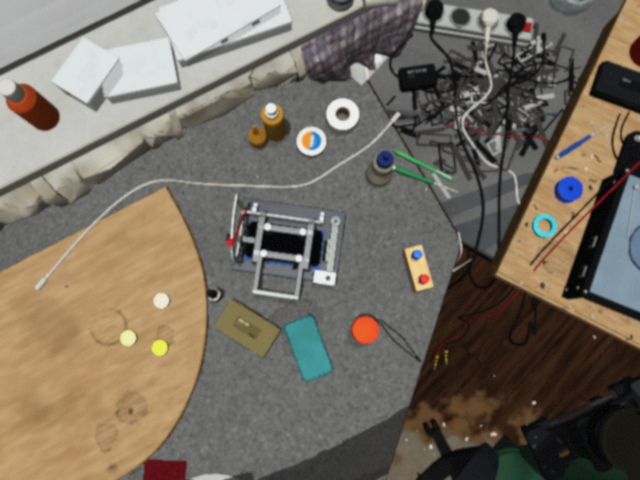

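The scene view shows the fixture near (310,270) and the pin block at (405,230). In the top view the handle is at (278,295), the fork at (325,279), the red pin at (423,279), the blue pin at (416,255) and the index near (230,242).

```bash
cat > h.py <<'E'
import numpy as np, cv2
from scipy.spatial.transform import Rotation as R
def ray(cm,u,v,fish=False):
    K=np.asarray(cm['intrinsics']);V=np.asarray(cm['view'])
    a=np.array([(u-K[0,2])/K[0,0],(v-K[1,2])/K[1,1],1.])
    if fish:
        th=np.hypot(a[0],a[1]); a=np.array([*(a[:2]/max(th,1e-9)*np.sin(th)),np.cos(th)])
    return -V[:3,:3].T@V[:3,3], V[:3,:3].T@a
def onz(cm,u,v,z,fish=False):
    o,d=ray(cm,u,v,fish); return o+d*(z-o[2])/d[2]
def proj(cm,p,fish=False):
    K=np.asarray(cm['intrinsics']);V=np.asarray(cm['view']);c=V[:3,:3]@p+V[:3,3]
    if fish:
        rr=np.hypot(c[0],c[1]);th=np.arctan2(rr,c[2]);a=c[:2]/rr*th
    else: a=c[:2]/c[2]
    return K[0,0]*a[0]+K[0,2],K[1,1]*a[1]+K[1,2]
def blobs(p,kind,amin=15):
    h=cv2.cvtColor(p,cv2.COLOR_RGB2HSV);H,S,V=cv2.split(h)
    m={'red':((H<6)|(H>172)),'blue':(H>100)&(H<125),'yellow':(H>22)&(H<34)}[kind]&(S>140)&(V>70)
    n,_,st,c=cv2.connectedComponentsWithStats(m.astype('uint8'))
    return [(c[i].round(1).tolist(),st[i].tolist()) for i in range(1,n) if st[i,4]>=amin]
E
python3 - <<'E'
from h import *
z=dict(np.load('top.npz'))
for k in('red','blue'):
    for c,s in blobs(z['p'],k):
        if 200<c[0]<460 and 150<c[1]<340: print(k,c,s[2:],onz(z,*c,.054).round(4))
for n,u,v,zz in(('forkhole',330,279,.042),('h',278,295,.044)): print(n,onz(z,u,v,zz))
from plant import *
print(get_state()['q'])
c=z['p'][190:310,215:350];cv2.imwrite('pics/c1.png',cv2.resize(c,None,fx=5.5,fy=5,interpolation=2)[:,:,::-1])
E
```

```text
red [231.6, 239.5] [11, 17, 71] [ 0.5529 -0.016   0.054 ]
red [423.6, 278.6] [9, 8, 57] [ 0.4881 -0.382   0.054 ]
red [369.1, 321.5] [26, 21, 48] [ 0.4051 -0.2803  0.054 ]
blue [384.7, 158.7] [15, 14, 156] [ 0.7202 -0.3064  0.054 ]
blue [416.5, 254.3] [8, 8, 50] [ 0.5339 -0.3686  0.054 ]
blue [245.9, 257.1] [8, 6, 29] [ 0.5198 -0.0448  0.054 ]
blue [279.9, 262.7] [28, 5, 43] [ 0.5109 -0.1097  0.054 ]
blue [315.3, 266.8] [8, 5, 24] [ 0.5049 -0.177   0.054 ]
forkhole [ 0.48356265 -0.20561396  0.042     ]
h [ 0.45038171 -0.1077566   0.044     ]
[ 1.16177352  0.68988928 -0.19453721  1.56622468  0.15730447  0.9025251
 -0.21510571]
```

View pics/c1.png

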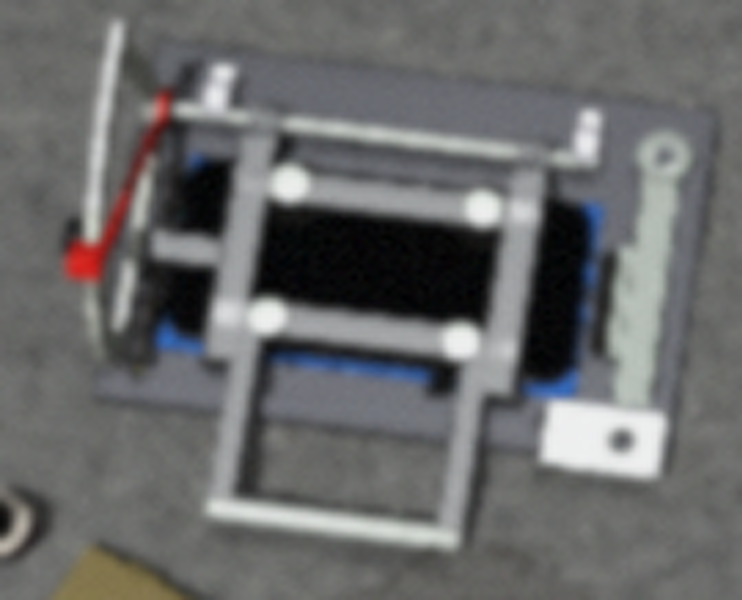

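The crop shows the fork hole at (621,439), i.e. top pixel (327.9,277.8). The handle bar runs from (253.5,291.6) to (297.7,298.0), the hinge rod from (242,212) to (322,221), and the index is red on the left.

```bash
cat >> h.py <<'E'
def go(t,xdir=None):
    """tool shift to TCP target t, and turn about tool z (deg) to bring tool x to world angle xdir(deg)"""
    from plant import get_state
    s=get_state();M=R.from_quat(s['eef_rot']).as_matrix()
    print('clock',round(s['clock'],2),'tcp',s['tool_pos'].round(4),'toolx deg',np.degrees(np.arctan2(M[1,0],M[0,0])).round(1),'tilt z',M[:,2].round(4))
    print('shift',(M.T@(np.array(t)-s['tool_pos'])).round(4))
E
python3 - <<'E'
from h import *
z=dict(np.load('top.npz'))
hole=onz(z,327.9,277.8,.042);a=onz(z,253.5,291.6,.044);b=onz(z,297.7,298,.044);h1=onz(z,242.3,211.6,.034);h2=onz(z,322.3,221.4,.034)
print('hole',hole,'handle',(a+b)/2,a,b,np.linalg.norm(a-b),'hinge',h1,h2)
for p,q in((a,b),(h1,h2)):
    d=p-q;print('y axis deg',np.degrees(np.arctan2(d[1],d[0])))
# index by depth
p,d=z['p'],z['d'];hs=cv2.cvtColor(p,cv2.COLOR_RGB2HSV)
m=((hs[...,0]<6)|(hs[...,0]>172))&(hs[...,1]>140)
for v,u in np.argwhere(m):
    if 225<u<250 and 200<v<255:
        o,r=ray(z,u,v);P=o+r*d[v,u]
        if (u+v)%4==0: print(u,v,P.round(3))
go([.488,-.382,.15])
E
```

```text
hole [ 0.48574583 -0.2015531   0.042     ] handle [ 0.45064086 -0.10315983  0.044     ] [ 0.45555575 -0.06104421  0.044     ] [ 0.44572598 -0.14527546  0.044     ] 0.08480287591899002 hinge [ 0.61154293 -0.03109155  0.034     ] [ 0.59629839 -0.18802899  0.034     ]
y axis deg 83.34370257002597
y axis deg 84.45182503049395
244 212 [ 0.608 -0.036  0.047]
242 218 [ 0.593 -0.035  0.064]
241 219 [ 0.591 -0.034  0.065]
237 231 [ 0.563 -0.031  0.094]
236 232 [ 0.56  -0.03   0.098]
235 233 [ 0.558 -0.028  0.098]
235 237 [ 0.55  -0.03   0.107]
234 238 [ 0.547 -0.029  0.112]
229 239 [ 0.544 -0.021  0.118]
233 239 [ 0.545 -0.028  0.115]
228 240 [ 0.542 -0.02   0.122]
232 240 [ 0.542 -0.027  0.119]
227 241 [ 0.539 -0.019  0.124]
231 241 [ 0.54  -0.026  0.123]
230 242 [ 0.538 -0.024  0.124]
229 243 [ 0.536 -0.022  0.121]
233 243 [ 0.537 -0.029  0.118]
228 244 [ 0.536 -0.019  0.114]
232 244 [ 0.535 -0.027  0.117]
231 245 [ 0.533 -0.026  0.121]
clock 0.1 tcp [ 0.2675 -0.5642  0.238 ] toolx deg 25.4 tilt z [-8.0e-04  1.4e-03 -1.0e+00]
shift [ 0.2773 -0.07    0.0881]
```

```bash
python3 -m inch '1 .0347 -.0088 .011 0 0 0;1 .0347 -.0088 .011 0 0 0;1 .0347 -.0088 .011 0 0 0;1 .0347 -.0088 .011 0 0 0;1 .0347 -.0088 .011 0 0 0;1 .0347 -.0088 .011 0 0 0;1 .0347 -.0088 .011 0 0 0;1 .0347 -.0088 .011 0 0 0;1 0 0 0 0 0 .084;1 0 0 0 0 0 .084;1 0 0 0 0 0 0;1 0 0 0 0 0 0'
python3 - <<'E'
from plant import *
from h import *
cm=camera_model('wrist');p,d=snapshot('wrist');np.savez('w1.npz',p=p,d=d,**cm)
cv2.imwrite('pics/w1.png',p[:,:,::-1]);print(cm)
for k in('red','blue'):print(k,blobs(p,k,60))
go([.488,-.382,.15])
E
```

```text
clock: 1.1
tool_pos: [0.4881, -0.3822, 0.1504]
eef_rot: [0.99, 0.138, -0.001, 0.0]
contact_force: [0.4, -0.2, -0.6]
opening: 1.004
finger_force: 0.0
{'intrinsics': array([[371.64829954,   0.        , 316.16026395],
       [  0.        , 371.64829954, 241.89830803],
       [  0.        ,   0.        ,   1.        ]]), 'view': array([[ 2.73509307e-01, -9.61869081e-01, -7.28251786e-04,
        -5.00572555e-01],
       [-9.22558369e-01, -2.62545319e-01,  2.82764941e-01,
         3.36796639e-01],
       [-2.72174053e-01, -7.66669883e-02, -9.59188958e-01,
         4.08853640e-01],
       [ 0.00000000e+00,  0.00000000e+00,  0.00000000e+00,
         1.00000000e+00]])}
red [([316.5, 240.8], [304, 225, 26, 32, 640]), ([625.2, 290.4], [609, 283, 31, 15, 127]), ([152.3, 295.5], [127, 288, 46, 22, 420]), ([499.4, 327.8], [489, 326, 21, 5, 81])]
blue [([51.0, 45.0], [32, 40, 40, 11, 76]), ([116.9, 67.5], [108, 59, 16, 26, 120]), ([93.8, 143.4], [82, 132, 20, 19, 107]), ([316.9, 176.1], [305, 163, 24, 22, 291])]
clock 1.15 tcp [ 0.488  -0.3825  0.1506] toolx deg 15.8 tilt z [-7.e-04 -2.e-04 -1.e+00]
shift [ 0.0002 -0.0005  0.0006]
```

View pics/w1.png

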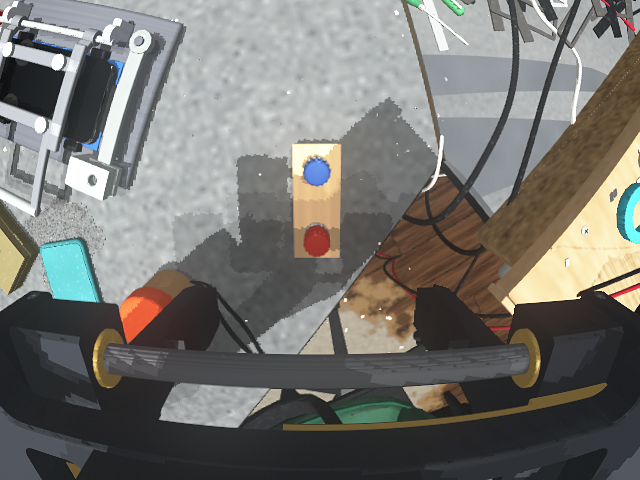

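The wrist view shows the block upright with the red head at (316,240), the blue head at (317,173), and the fork hole at (93,180).

```bash
python3 - <<'E'
from h import *
z=dict(np.load('w1.npz'))
for n,u,v,h in(('redtop',316.5,237,.060),('red c',316.5,240.8,.053),('bluetop',317,172,.060),('blue c',317,174,.053),('hole',93,180,.042)): print(n,onz(z,u,v,h,True).round(4))
E
```

```text
redtop [ 0.4951 -0.3799  0.06  ]
red c [ 0.4906 -0.3812  0.053 ]
bluetop [ 0.5365 -0.3685  0.06  ]
blue c [ 0.5346 -0.369   0.053 ]
hole [ 0.4874 -0.2009  0.042 ]
```

```bash
python3 -m inch '1 .0017 -.0008 .03 0 0 0;1 0 0 .03 0 0 0;1 0 0 .03 0 0 0;1 0 0 .0235 0 0 0;1 0 0 0 0 0 0;-1 0 0 0 0 0 0;-1 0 0 0 0 0 0;-1 0 0 0 0 0 0;-1 0 0 0 0 0 0;-1 0 0 0 0 0 0;-1 0 0 0 0 0 0;-1 0 0 0 0 0 0;-1 0 0 0 0 0 0' 35
```

```text
clock: 2.23
tool_pos: [0.49, -0.381, 0.0375]
eef_rot: [0.991, 0.137, 0.0, 0.0]
contact_force: [-0.2, 0.6, -0.2]
opening: 0.419
finger_force: 0.0
```

```bash
python3 -m inch '-1 0 0 0 0 0 0;-1 0 0 0 0 0 0;-1 0 0 0 0 0 0;-1 0 0 0 0 0 0;-1 0 0 0 0 0 0;-1 0 0 0 0 0 0;-1 0 0 0 0 0 0'
```

```text
clock: 2.82
tool_pos: [0.49, -0.3812, 0.0373]
eef_rot: [0.991, 0.137, 0.0, 0.0]
contact_force: [0.1, -1.6, 0.0]
opening: 0.185
finger_force: 35.0
```

```bash
python3 -m inch '-1 0 0 -.033 0 0 0;-1 0 0 -.032 0 0 0;-1 .0092 -.0348 0 0 0 0;-1 .0092 -.0348 0 0 0 0;-1 .0092 -.0348 0 0 0 0;-1 .0092 -.0348 0 0 0 0;-1 .0091 -.0348 0 0 0 0;-1 0 0 0 0 0 0;-1 0 0 0 0 0 0;-1 0 0 0 0 0 0'
python3 - <<'E'
from plant import *
from h import *
cm=camera_model('wrist');p,d=snapshot('wrist');np.savez('w2.npz',p=p,d=d,**cm)
go([.4868,-.2012,.102]);s=get_state();t=s['tool_pos']
print('pred head',proj(cm,t+[0,0,.0087],True),'tip',proj(cm,t-[0,0,.0313],True),'hole',proj(cm,np.array([.4868,-.2012,.042]),True),'red',blobs(p,'red',60))
c=p[130:330,190:450];cv2.imwrite('pics/w2.png',cv2.resize(c,None,fx=3,fy=3,interpolation=2)[:,:,::-1])
E
```

```text
clock: 3.65
tool_pos: [0.4869, -0.2016, 0.1023]
eef_rot: [0.991, 0.137, -0.0, 0.0]
contact_force: [-1.2, -0.8, -0.2]
opening: 0.177
finger_force: 34.8
clock 3.7 tcp [ 0.4868 -0.2026  0.1023] toolx deg 15.6 tilt z [ 2.0e-04 -1.3e-03 -1.0e+00]
shift [ 0.0004 -0.0013  0.0003]
pred head (np.float64(319.4759471438565), np.float64(319.0105362652598)) tip (np.float64(318.8284032410185), np.float64(282.3462445825502)) hole (np.float64(316.26660839174417), np.float64(262.87574264939093)) red [([113.0, 8.6], [110, 0, 13, 17, 74]), ([48.4, 58.9], [0, 10, 106, 103, 1490]), ([316.0, 322.3], [295, 292, 43, 61, 2144])]
```

View pics/w2.png

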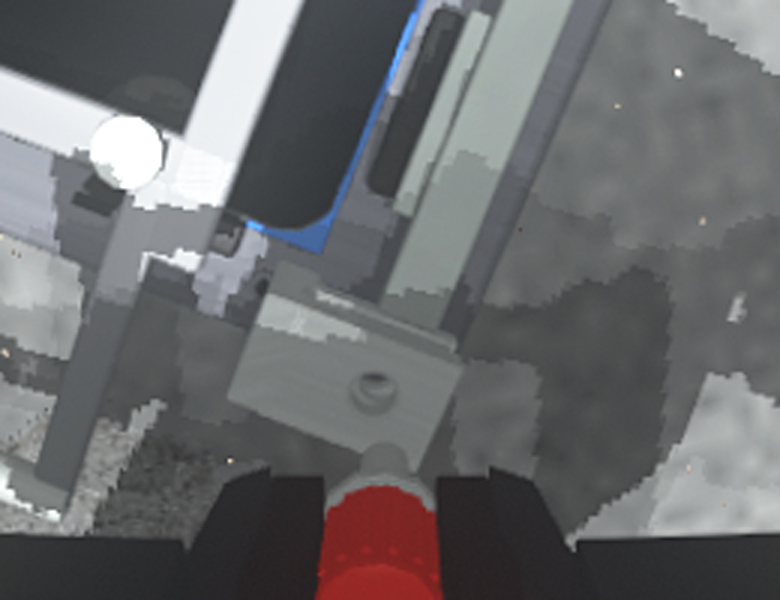

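The crop shows the fork hole at (374,392), i.e. wrist pixel (314.7,260.7), and the pin nose just above the head collar, its end centred near (383,451), i.e. (317.7,280.3).

```bash
python3 - <<'E'
from h import *
z=dict(np.load('w2.npz'))
hole=onz(z,314.7,260.7,.042,True);tip=onz(z,317.7,280.3,.071,True);col=onz(z,316.3,285,.088,True)
print(hole,tip)
# lateral ref: head centre col
print('head lateral',onz(z,316.5,319,.111,True))
g=cv2.cvtColor(z['p'],cv2.COLOR_RGB2GRAY)[245:276,300:331].astype(int)
# hole: dark pixels
m=(g<75);v,u=np.nonzero(m);print('dark',u.mean()+300,v.mean()+245,m.sum())
s=np.array([.4868,-.2021,.1023]);go([.4868+hole[0]-tip[0],-.2026+hole[1]-tip[1],.0923])
E
```

```text
[ 0.4878584  -0.19994358  0.042     ] [ 0.48775535 -0.20168595  0.071     ]
head lateral [ 0.48648337 -0.20136205  0.111     ]
dark 314.7142857142857 255.42857142857142 7
clock 3.7 tcp [ 0.4868 -0.2026  0.1023] toolx deg 15.6 tilt z [ 2.0e-04 -1.3e-03 -1.0e+00]
shift [ 0.0006 -0.0016  0.01  ]
```

```bash
python3 -m inch '-1 .0003 -.0016 .007 0 0 0;-1 0 0 .0075 0 0 0;-1 0 0 .0075 0 0 0;-1 0 0 0 0 0 0;-1 0 0 0 0 0 0'
python3 - <<'E'
from plant import *
from h import *
cm=camera_model('wrist');p,d=snapshot('wrist');np.savez('w3.npz',p=p,d=d,**cm)
go([.4868,-.2012,.102])
c=p[230:320,270:370];cv2.imwrite('pics/w3.png',cv2.resize(c,None,fx=6,fy=6,interpolation=2)[:,:,::-1])
E
```

```text
clock: 4.12
tool_pos: [0.4861, -0.1996, 0.0793]
eef_rot: [0.991, 0.137, -0.001, -0.0]
contact_force: [-1.1, 0.3, -1.0]
opening: 0.182
finger_force: 34.8
clock 4.17 tcp [ 0.4864 -0.1996  0.0798] toolx deg 15.7 tilt z [-8.e-04  1.e-04 -1.e+00]
shift [-0.0001  0.0016 -0.0222]
```

View pics/w3.png

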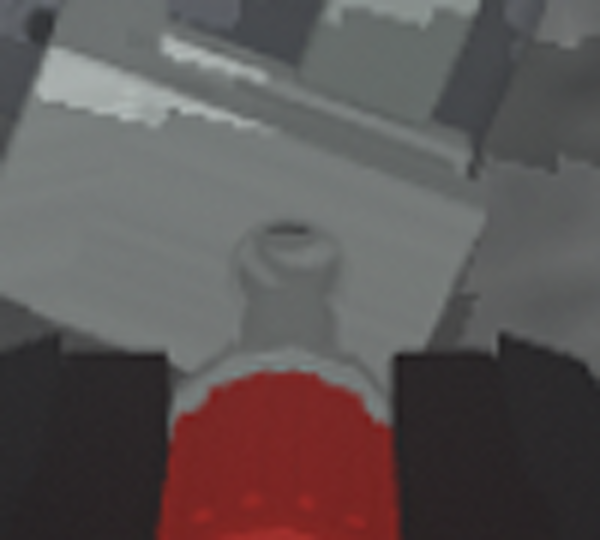

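The crop shows the nose over the hole: the hole ring spans x 235–342 with its top at 222, and the shank spans 243–335. They are aligned laterally.

```bash
python3 - <<'E'
from h import *
z=dict(np.load('w3.npz'))
def pr(P): u,v=proj(z,np.array(P),True); return round((u-270)*6),round((v-230)*6)
for rad in(.0045,.0052):
  for c in((.4865,-.1997),(.4878,-.1997),(.4885,-.1997)):
    t=np.linspace(0,2*np.pi,60);q=np.array([pr([c[0]+rad*np.cos(a),c[1]+rad*np.sin(a),.042]) for a in t])
    print(rad,c,'ring',q.min(0),q.max(0))
for dx in(-.001,0,.001):
  x=np.array([.4864,-.1996])+dx*np.array([.963,.27])
  for zz,rad in((.0485,.0025),(.0515,.004),(.0765-.0,.0095)):
    t=np.linspace(0,2*np.pi,60);q=np.array([pr([x[0]+rad*np.cos(a),x[1]+rad*np.sin(a),zz]) for a in t])
    print('pin dx',dx,zz,q.min(0),q.max(0))
E
```

```text
0.0045 (0.4865, -0.1997) ring [234 232] [336 326]
0.0045 (0.4878, -0.1997) ring [238 219] [340 313]
0.0045 (0.4885, -0.1997) ring [240 211] [342 306]
0.0052 (0.4865, -0.1997) ring [226 225] [344 334]
0.0052 (0.4878, -0.1997) ring [230 211] [348 321]
0.0052 (0.4885, -0.1997) ring [232 204] [350 314]
pin dx -0.001 0.0485 [255 292] [313 346]
pin dx -0.001 0.0515 [237 289] [331 376]
pin dx -0.001 0.0765 [157 348] [412 576]
pin dx 0 0.0485 [255 281] [313 335]
pin dx 0 0.0515 [237 278] [331 365]
pin dx 0 0.0765 [156 335] [412 564]
pin dx 0.001 0.0485 [255 271] [313 324]
pin dx 0.001 0.0515 [237 267] [331 354]
pin dx 0.001 0.0765 [156 323] [413 553]
```

```bash
python3 -m inch '-1 .0021 0 0 0 0 0;-1 0 0 .003 0 0 0;-1 0 0 .003 0 0 0;-1 0 0 .002 0 0 0;-1 0 0 .002 0 0 0;-1 0 0 .001 0 0 0;-1 0 0 0 0 0 0'
```

```text
clock: 4.75
tool_pos: [0.488, -0.1989, 0.0689]
eef_rot: [0.991, 0.137, -0.001, -0.0]
contact_force: [-1.4, -0.4, -0.3]
opening: 0.183
finger_force: 34.8
```

```bash
python3 -m inch '-1 0 0 .003 0 0 0;-1 0 0 .003 0 0 0;-1 0 0 .003 0 0 0;-1 0 0 .003 0 0 0;-1 0 0 .003 0 0 0;-1 0 0 .002 0 0 0;-1 0 0 0 0 0 0' 50
```

```text
clock: 5.33
tool_pos: [0.4881, -0.1993, 0.0516]
eef_rot: [0.991, 0.137, -0.001, 0.0]
contact_force: [-3.4, -3.5, -2.7]
opening: 0.174
finger_force: 49.8
```

```bash
python3 -m inch '-1 0 0 .002 0 0 0;-1 0 0 .002 0 0 0;-1 0 0 .001 0 0 0;-1 0 0 .001 0 0 0;-1 0 0 0 0 0 0;-1 0 0 0 0 0 0'
```

```text
clock: 5.83
tool_pos: [0.4882, -0.1993, 0.0473]
eef_rot: [0.991, 0.137, -0.0, 0.0]
contact_force: [-5.4, -3.0, 14.6]
opening: 0.175
finger_force: 49.8
```

```bash
python3 -m inch '-.1 0 0 0 0 0 0;-.1 0 0 0 0 0 0;-.1 0 0 0 0 0 0;-.1 0 0 0 0 0 0;-.1 0 0 0 0 0 0;-.1 0 0 0 0 0 0;-.1 0 0 -.02 0 0 0;-.1 0 0 -.03 0 0 0;-.1 0 0 -.03 0 0 0;-.1 0 0 -.01 0 0 0;-.1 0 0 0 0 0 0;-.1 0 0 0 0 0 0' 
python3 - <<'E'
from plant import *
from h import *
cm=camera_model('wrist');p,d=snapshot('wrist');np.savez('w4.npz',p=p,d=d,**cm)
s=get_state();print('q',s['q'].round(2));go([.4515,-.103,.11])
V=cm['view'];print('cam',-V[:3,:3].T@V[:3,3])
c=p[130:390,140:460];cv2.imwrite('pics/w4.png',cv2.resize(c,None,fx=2.3,fy=2.3,interpolation=2)[:,:,::-1])
for q in blobs(p,'red',60):
    u,v=map(int,q[0]);o,r=ray(cm,u,v,True);print(q,onz(cm,u,v,.062,True),d[v,u])
E
```

```text
clock: 6.83
tool_pos: [0.4888, -0.1988, 0.136]
eef_rot: [0.991, 0.137, 0.0, 0.0]
contact_force: [-0.2, -0.1, 0.7]
opening: 0.447
finger_force: 0.0
q [ 0.32  0.72 -0.03  1.96  0.05  0.47 -1.05]
clock 6.88 tcp [ 0.4882 -0.1985  0.1353] toolx deg 15.8 tilt z [-1.3e-03  5.0e-04 -1.0e+00]
shift [-0.0093 -0.1019  0.0254]
cam [ 0.55940758 -0.17838775  0.2823374 ]
([138.2, 20.6], [135, 12, 11, 20, 61]) [ 0.60799557 -0.04684385  0.062     ] 0.20629255
([65.3, 85.6], [20, 26, 113, 102, 1462]) [5.58251416e-01 5.99633560e-05 6.20000000e-02] 0.16558392
([318.0, 256.7], [304, 239, 29, 35, 780]) [ 0.4887011  -0.19944664  0.062     ] 0.22338238
```

View pics/w4.png

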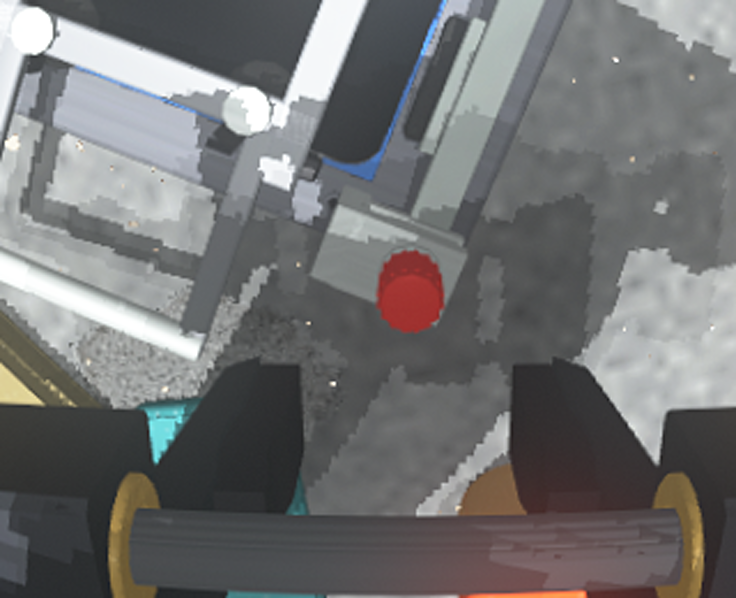

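The red pin is home at crop (410,290) with its collar on the fork; the bar's right end is at (195,345).

```bash
python3 -m inch '-.1 -.002 -.026 0 0 0 0;-.1 -.002 -.026 0 0 0 0;-.1 -.002 -.026 0 0 0 0;-.1 -.002 -.026 0 0 0 0;-.1 0 0 0 0 0 .122;-.1 0 0 0 0 0 .122;-.1 0 0 0 0 0 .122;-.1 0 0 0 0 0 .122;-.1 0 0 0 0 0 .122;-.1 0 0 0 0 0 .122;-.1 0 0 0 0 0 .122;-.1 0 0 0 0 0 .122;-.1 0 0 0 0 0 .122;-.1 0 0 0 0 0 .122;-.1 0 0 0 0 0 .122;-.1 0 0 0 0 0 .122;-.1 0 0 0 0 0 .122;-.1 0 0 0 0 0 .122;-.1 0 0 0 0 0 .122;-.1 0 0 0 0 0 .122'
python3 -m inch '-.1 0 0 0 0 0 0;-.1 0 0 0 0 0 0'
python3 - <<'E'
from plant import *
from h import *
z=dict(np.load('w4.npz'));o,r=ray(z,318,262,True);print('head top',o+r*z['d'][262,318]/1.0)
cm=camera_model('wrist');p,d=snapshot('wrist');np.savez('w5.npz',p=p,d=d,**cm)
go([.4525,-.101,.025]);s=get_state();print('q',s['q'].round(2))
print('pred bar',[proj(cm,np.array([.4525+.1*k,-.101+.99*k,.044]),True) for k in(-.035,0,.035)])
cv2.imwrite('pics/w5.png',p[:,:,::-1])
E
```

```text
clock: 8.55
tool_pos: [0.4517, -0.1009, 0.1347]
eef_rot: [-0.666, 0.746, 0.001, -0.002]
contact_force: [0.3, 1.6, -0.6]
opening: 0.453
finger_force: 0.0
clock: 8.72
tool_pos: [0.4519, -0.1009, 0.135]
eef_rot: [-0.67, 0.743, 0.001, -0.001]
contact_force: [-0.3, 0.3, 0.0]
opening: 0.448
finger_force: 0.0
head top [ 0.48798533 -0.19960846  0.07119647]
clock 8.77 tcp [ 0.4522 -0.1009  0.1353] toolx deg -95.9 tilt z [-2.3e-03 -7.0e-04 -1.0e+00]
shift [ 0.     -0.0006  0.1103]
q [-0.15  0.73  0.45  2.16 -0.78  0.43 -2.32]
pred bar [(np.float64(315.7810306077464), np.float64(193.22997365273326)), (np.float64(315.9006231081212), np.float64(244.9682930370105)), (np.float64(316.0140356607265), np.float64(292.7083839343645))]
```

View pics/w5.png

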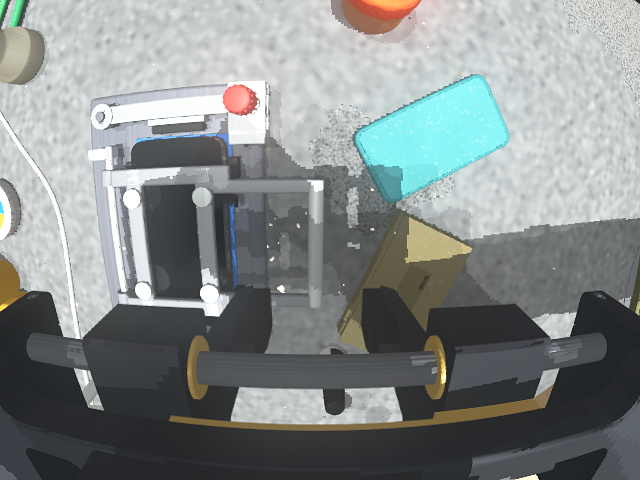

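The bar runs vertically at u≈316 (v 180–305), matching the prediction and centred between the fingers; the red pin sits in the fork at (240,100).

```bash
python3 -m inch '-.1 0 -.0004 .03 0 0 0;-.1 0 0 .03 0 0 0;-.1 0 0 .03 0 0 0;-.1 0 0 .02 0 0 0;-.1 0 0 0 0 0 0;-1 0 0 0 0 0 0;-1 0 0 0 0 0 0;-1 0 0 0 0 0 0;-1 0 0 0 0 0 0;-1 0 0 0 0 0 0;-1 0 0 0 0 0 0;-1 0 0 0 0 0 0;-1 0 0 0 0 0 0;-1 0 0 0 0 0 0' 20
python3 - <<'E'
from h import *
go([.4525,-.101,.025])
# index angle: red px depth in top and w4, in fixture frame (x axis -6deg), hinge from handle
ax=np.radians(-6.2);X=np.array([np.cos(ax),np.sin(ax)])
hinge=np.array([.4525,-.101])+.152*X;print('hinge',hinge)
for n,f,off in(('top',0,.002),('w4',1,0),('w5',1,0)):
    z=dict(np.load(n+'.npz'));hs=cv2.cvtColor(z['p'],cv2.COLOR_RGB2HSV)
    m=((hs[...,0]<6)|(hs[...,0]>172))&(hs[...,1]>140)&(z['d']>0)
    P=[]
    for v,u in np.argwhere(m):
        o,r=ray(z,u,v,f);q=o+r*z['d'][v,u];q[:2]+=off
        if q[1]>-.06 and .5<q[0]<.64 and .04<q[2]<.16:P.append(q)
    P=np.array(P)
    if len(P)<10: print(n,len(P));continue
    e=-(P[:,:2]-hinge)@X;h=P[:,2]-.034;a=np.arctan2(h,e);rr=np.hypot(e,h)
    for lo,hi in((.02,.05),(.05,.08),(.08,.1),(.1,.13)):
        k=(rr>lo)&(rr<hi);print(n,lo,k.sum(),np.median(a[k]) if k.any() else None)
    k=rr<.095
    if k.sum()>9:
        c=np.cov(e[k],h[k]);w,vv=np.linalg.eigh(c);print('slope angle',np.arctan(vv[1,1]/vv[0,1]),rr.max())
E
```

```text
clock: 9.93
tool_pos: [0.4525, -0.1008, 0.0271]
eef_rot: [-0.669, 0.744, 0.0, -0.0]
contact_force: [-3.1, -0.3, 7.7]
opening: 0.101
finger_force: 20.0
clock 9.93 tcp [ 0.4525 -0.1008  0.0271] toolx deg -96.1 tilt z [-4.e-04  1.e-04 -1.e+00]
shift [ 0.0002 -0.0001  0.0021]
hinge [ 0.60361095 -0.1174159 ]
top 0.02 7 1.0114254591211422
top 0.05 4 0.8918941492273228
top 0.08 15 0.8836617067903425
top 0.1 49 0.8817663130031821
slope angle 0.8093393213863298 0.11749491260349475
w4 1
w5 0
```

```bash
python3 -m inch '-1 0 -.0007 -.0076 0 0 0;-1 0 -.0011 -.0075 0 0 0;-1 0 -.0014 -.0075 0 0 0;-1 0 -.0018 -.0074 0 0 0;-1 0 -.0022 -.0073 0 0 0;-1 0 -.0025 -.0072 0 0 0;-1 0 -.0029 -.007 0 0 0;-1 0 -.0032 -.0069 0 0 0;-1 0 -.0036 -.0067 0 0 0;-1 0 -.0039 -.0065 0 0 0;-1 0 -.0043 -.0063 0 0 0;-1 0 -.0045 -.0061 0 0 0;-1 0 0 0 0 0 0;-1 0 0 0 0 0 0'
cat > look.py <<'E'
from plant import *
from h import *
import sys
s=get_state();p0=np.array([.4525,-.1008,.0265]);X=np.array([np.cos(-.107),np.sin(-.107)])
t=s['tool_pos'];e=.152-(t[:2]-p0[:2])@X;h=t[2]-p0[2]+.010
print('carrier angle from TCP',np.arctan2(h,e)-np.arctan2(.01,.152),'r',np.hypot(e,h),'q7',s['q'][6],s['finger_force'],s['clock'])
for n in sys.argv[1:]:
    p,d=snapshot(n);np.savez(n+'_b.npz',p=p,d=d,**camera_model(n))
    for k in('red','yellow'):print(n,k,blobs(p,k,8))
E
python3 look.py wrist scene top
```

```text
clock: 11.1
tool_pos: [0.4818, -0.1041, 0.1105]
eef_rot: [-0.668, 0.744, 0.002, -0.002]
contact_force: [-5.8, -0.3, 2.6]
opening: 0.105
finger_force: 20.0
carrier angle from TCP 0.5887654821040176 r 0.15438716711678624 q7 -2.327662762275879 19.999389946460724 11.1
wrist red [([442.0, 5.3], [413, 0, 59, 13, 456])]
wrist yellow [([2.7, 226.8], [0, 220, 6, 17, 33])]
scene red [([387.9, 89.3], [377, 66, 26, 39, 618]), ([446.7, 82.4], [445, 76, 5, 16, 23]), ([457.6, 129.1], [450, 101, 17, 63, 123]), ([477.4, 198.0], [475, 191, 6, 15, 32]), ([480.9, 227.1], [480, 209, 3, 41, 54]), ([351.9, 256.0], [347, 248, 10, 17, 138]), ([247.3, 253.5], [243, 250, 10, 8, 52])]
scene yellow [([384.6, 61.1], [384, 53, 3, 21, 41]), ([398.8, 66.8], [397, 57, 5, 22, 43]), ([269.1, 322.5], [258, 315, 23, 17, 278])]
top red [([526.8, 26.7], [522, 23, 9, 8, 55]), ([636.1, 55.2], [631, 44, 9, 21, 103]), ([508.7, 135.2], [507, 134, 5, 3, 9]), ([542.4, 137.8], [539, 137, 7, 3, 15]), ([615.2, 185.6], [589, 161, 51, 51, 220]), ([553.5, 247.4], [548, 243, 11, 11, 13]), ([542.5, 259.8], [540, 257, 6, 6, 8]), ([327.9, 276.6], [325, 273, 7, 8, 47]), ([503.2, 304.9], [481, 290, 39, 29, 133]), ([363.6, 320.6], [351, 316, 28, 16, 41]), ([454.1, 336.1], [450, 332, 10, 8, 19]), ([439.3, 348.3], [436, 343, 8, 12, 22]), ([168.1, 469.4], [149, 460, 37, 20, 637])]
top yellow [([159.6, 347.2], [152, 340, 16, 16, 199]), ([445.7, 354.4], [444, 350, 5, 10, 37]), ([435.8, 360.0], [434, 356, 5, 9, 26])]
```

```bash
python3 -m inch '-1 0 -.0049 -.0059 0 0 0;-1 0 -.0051 -.0056 0 0 0;-1 0 -.0054 -.0054 0 0 0;-1 0 -.0028 -.0026 0 0 0;-1 0 0 0 0 0 0;-1 0 0 0 0 0 0'
python3 look.py scene
python3 - <<'E'
from h import *
z=np.load('scene_b.npz');c=z['p'][215:305,205:325];cv2.imwrite('pics/s2.png',cv2.resize(c,None,fx=6,fy=6,interpolation=2)[:,:,::-1])
E
```

```text
clock: 11.75
tool_pos: [0.4982, -0.1059, 0.1299]
eef_rot: [-0.668, 0.744, 0.004, -0.002]
contact_force: [-10.6, -0.9, 7.1]
opening: 0.1
finger_force: 20.0
carrier angle from TCP 0.7535143408925837 r 0.15525625336565316 q7 -2.3795367434825945 20.001280456781387 11.75
scene red [([387.9, 89.2], [377, 66, 26, 39, 619]), ([447.5, 86.0], [446, 81, 4, 12, 19]), ([456.5, 124.6], [450, 96, 14, 58, 114]), ([477.4, 198.0], [475, 191, 6, 15, 32]), ([480.8, 227.0], [480, 209, 3, 41, 53]), ([351.9, 256.0], [347, 248, 10, 17, 138]), ([247.2, 253.5], [243, 250, 9, 8, 50]), ([241.2, 263.2], [239, 262, 5, 3, 9])]
scene yellow [([384.6, 60.7], [384, 53, 3, 21, 39]), ([398.8, 66.9], [397, 57, 5, 22, 41]), ([268.9, 322.5], [258, 314, 23, 18, 279])]
```

View pics/s2.png

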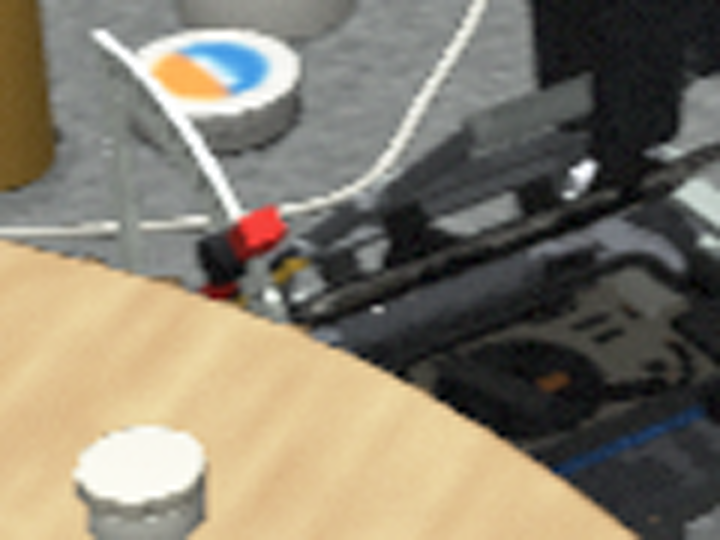

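The scene crop shows the red index head at (258,233), i.e. pixel (248,254), and the pointer's yellow line near (292,268), i.e. (253.7,259.7), just below and to its right.

```bash
cat > ang.py <<'E'
from h import *
ax=-.107;X=np.array([np.cos(ax),np.sin(ax)]);Y=np.array([-X[1],X[0]]);hinge=np.array([.4525,-.101])+.152*X
z=dict(np.load('scene_b.npz'));h=cv2.cvtColor(z['p'],cv2.COLOR_RGB2HSV).astype(int)
for n,f in(('red',lambda c:(c[0]<6 or c[0]>172) and c[1]>130),('yel',lambda c:14<c[0]<34 and c[1]>90)):
    for v in range(248,272):
        for u in range(236,270):
            if f(h[v,u]) and z['d'][v,u]>0:
                o,r=ray(z,u,v);P=o+r*z['d'][v,u];q=P[:2]-hinge;e=-q@X;hh=P[2]-.034
                if abs(q@Y)<.15: print(n,u,v,'lat %.4f r %.4f ang %.3f'%(q@Y,np.hypot(e,hh),np.arctan2(hh,e)),h[v,u])
for l in(.075,.09):
  for a in(.7,.8,.9):
    P=np.array([*(hinge-X*.1*np.cos(a)+Y*l),.034+.1*np.sin(a)]);print(l,a,proj(z,P))
E
python3 ang.py
```

```text
red 247 250 lat 0.0873 r 0.1172 ang 0.856 [  1 159 229]
red 248 250 lat 0.0861 r 0.1177 ang 0.851 [  1 183 242]
red 249 250 lat 0.0842 r 0.1170 ang 0.848 [  1 192 241]
red 250 250 lat 0.0819 r 0.1152 ang 0.847 [  1 186 244]
red 245 251 lat 0.0907 r 0.1164 ang 0.854 [  2 140 242]
red 246 251 lat 0.0887 r 0.1153 ang 0.852 [  1 175 243]
red 247 251 lat 0.0878 r 0.1166 ang 0.845 [  1 190 245]
red 248 251 lat 0.0864 r 0.1168 ang 0.840 [  1 192 245]
red 249 251 lat 0.0847 r 0.1164 ang 0.836 [  1 195 244]
red 250 251 lat 0.0837 r 0.1174 ang 0.830 [  1 195 244]
red 251 251 lat 0.0080 r 0.0590 ang -2.966 [  2 140 210]
red 245 252 lat 0.0907 r 0.1149 ang 0.845 [  1 193 217]
red 246 252 lat 0.0901 r 0.1168 ang 0.836 [  1 194 245]
red 247 252 lat 0.0885 r 0.1165 ang 0.832 [  1 192 245]
red 248 252 lat 0.0872 r 0.1170 ang 0.827 [  1 194 244]
red 249 252 lat 0.0841 r 0.1136 ang 0.829 [  1 189 244]
red 250 252 lat 0.0850 r 0.1188 ang 0.815 [  1 192 243]
red 251 252 lat 0.0811 r 0.1135 ang 0.820 [  1 189 240]
red 244 253 lat 0.0925 r 0.1139 ang 0.839 [  0 196 117]
red 245 253 lat 0.0913 r 0.1146 ang
[... 5077 characters left out ...]
.1251 r 0.1857 ang 0.608 [ 18  93 225]
yel 251 271 lat 0.1246 r 0.1878 ang 0.606 [ 19  91 227]
yel 252 271 lat 0.1231 r 0.1877 ang 0.604 [ 19  92 225]
yel 253 271 lat 0.1214 r 0.1870 ang 0.601 [ 19  91 226]
yel 254 271 lat 0.1197 r 0.1864 ang 0.598 [ 18  92 225]
0.075 0.7 (np.float64(254.77250984393913), np.float64(260.56468658609015))
0.075 0.8 (np.float64(252.2663346694688), np.float64(254.7284252830094))
0.075 0.9 (np.float64(249.568684705348), np.float64(249.10691770922196))
0.09 0.7 (np.float64(246.40090393306113), np.float64(263.6900021443033))
0.09 0.8 (np.float64(243.8814343146514), np.float64(257.7956691453489))
0.09 0.9 (np.float64(241.17721033300444), np.float64(252.115189535828))
```

```bash
python3 -m inch '-1 0 -.0027 -.003 0 0 0;-1 0 -.0027 -.003 0 0 0;-1 0 -.0026 -.003 0 0 0;-1 0 0 0 0 0 0;-1 0 0 0 0 0 0'
python3 look.py scene | head -1
python3 ang.py | grep -E 'lat 0.0[789]' | grep -E 'r 0.(09[5-9]|1[01])' | awk '{k=$1;s[k]+=$9;n[k]++; if(k=="yel")print} END{for(k in s)print k,s[k]/n[k],n[k]}'
python3 - <<'E'
from h import *
z=np.load('scene_b.npz');c=z['p'][235:285,220:290];cv2.imwrite('pics/s3.png',cv2.resize(c,None,fx=10,fy=10,interpolation=2)[:,:,::-1])
E
```

```text
clock: 12.22
tool_pos: [0.5081, -0.1071, 0.1391]
eef_rot: [-0.668, 0.744, 0.002, -0.001]
contact_force: [-6.4, 0.1, 5.9]
opening: 0.103
finger_force: 20.0
carrier angle from TCP 0.8408408316409977 r 0.1557396979406121 q7 -2.4017705464262855 20.000581741333008 12.2167
red 0.816925 53
```

View pics/s3.png

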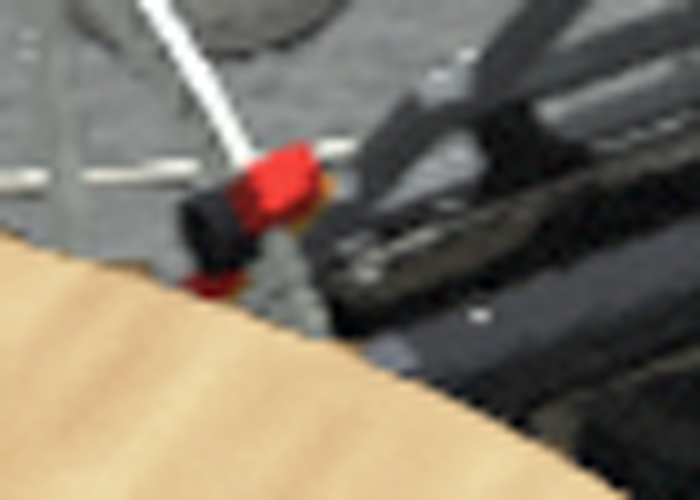

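The crop shows the yellow line just behind the red head's right edge at (328,190), i.e. pixel (252.8,254), so pointer and index are aligned to within about 0.02 rad. I'll add a tiny raise, then check that everything is steady.

```bash
python3 -m inch '-1 0 -.0014 -.0014 0 0 0;-1 0 0 0 0 0 0;-1 0 0 0 0 0 0;-1 0 0 0 0 0 0;-1 0 0 0 0 0 0;-1 0 0 0 0 0 0;-1 0 0 0 0 0 0;-1 0 0 0 0 0 0'
python3 look.py scene top | grep -E 'carrier|2[34][0-9]\.[0-9], 2[56]'
python3 ang.py | grep yel | head -12
```

```text
clock: 12.93
tool_pos: [0.5096, -0.1073, 0.1403]
eef_rot: [-0.668, 0.744, 0.002, -0.001]
contact_force: [-6.3, -0.4, 4.5]
opening: 0.103
finger_force: 20.0
carrier angle from TCP 0.8533400768103827 r 0.15578011954544874 q7 -2.4053302943860593 20.000420808792114 12.9333
scene red [([387.9, 89.2], [377, 65, 26, 40, 617]), ([447.3, 84.9], [446, 82, 4, 7, 13]), ([457.4, 128.4], [450, 99, 17, 65, 124]), ([477.4, 198.0], [475, 191, 6, 15, 32]), ([480.8, 226.8], [480, 209, 3, 41, 53]), ([351.8, 256.0], [347, 248, 10, 17, 139]), ([247.3, 253.5], [243, 250, 9, 8, 54])]
yel 252 252 lat 0.0750 r 0.1035 ang 0.835 [ 16 152 179]
yel 249 257 lat 0.0607 r 0.0528 ang 0.933 [ 15 134  84]
yel 237 264 lat 0.1305 r 0.1642 ang 0.699 [ 17  95 218]
yel 238 264 lat 0.1284 r 0.1624 ang 0.697 [ 17  99 191]
yel 236 265 lat 0.1327 r 0.1649 ang 0.694 [ 18  96 221]
yel 237 265 lat 0.1321 r 0.1667 ang 0.690 [ 18  93 224]
yel 240 265 lat 0.1285 r 0.1681 ang 0.681 [ 18  93 222]
yel 241 265 lat 0.1269 r 0.1676 ang 0.678 [ 18  94 197]
yel 242 265 lat 0.1242 r 0.1644 ang 0.676 [ 17 100 174]
yel 243 265 lat 0.1239 r 0.1672 ang 0.672 [ 18 106 142]
yel 236 266 lat 0.1335 r 0.1654 ang 0.686 [ 19  93 222]
yel 237 266 lat 0.1331 r 0.1678 ang 0.682 [ 18  93 224]
```

Yellow reads 0.835 against 0.82 for the red index, which is well inside tolerance. The index hasn't moved and the grip is steady, so I'm handing in.

```bash
python3 -c "
from plant import *
print(r.finish_job())"
```

```text
the job is handed in; nothing more can be done
None
```

I pushed the red pin home in the fork, raised the carrier to within about 0.02 rad of the red index by my camera measurement, and handed the job in with the gripper still holding it; no verdict came back.

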